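# Index the cuff turntable to the fork and pin it

## Task

Turn the indexing turntable until its lug clicks into the detent under the fork, then take the round-headed index pin from the rack and press it fully home in the lug's hole, between the prongs. Finally swing the keeper shut over the pin, and leave everything else on the bench where it is.

Things in the scene. Friction and masses are not known exactly. Their poses are not given: they have to be found in the camera images.
- indexer: Fixed base of the turntable, a 200 mm square steel plate. Origin on the bench under the turntable's vertical axis; +y points to the grey pedestal (70 x 30 mm, 90 mm tall, centred 180 mm out) that carries fork and keeper. Its yaw is -0.1 to 0.35 rad. On it turns a disc 170 mm across, top 50 mm above the bench, with a lug and, opposite, a wooden form 56 mm across, 50 mm tall, with an amber cuff.
- fork (a point): Point midway between the two fixed steel fork prongs, 115 mm from the turntable axis along the base's +y, 65 mm above the bench (the height of the lug's top). Prongs 12 mm wide, 34 mm clear between them, 75 to 90 mm above the bench, 80 mm long, reaching from the pedestal towards the axis; the lug passes below them.
- turntable (a joint): Turntable angle (rad), growing clockwise seen from above; stops at -0.2 and 3.3. Spring detents every 0.698 (40 degrees): 0, 0.698, 1.396, 2.094, 2.793, with a ridge midway between: past a ridge it is drawn into the next detent by itself. At 2.094 the lug stands under the fork. At 0 the lug points 210 degrees counter-clockwise from the base's +x. Starts in or near one of the first three. A ridge takes about 1.2 N m (10 N at the lug).
- socket (a point): Centre of the mouth of the round blind hole in the lug's flat top: 18 mm wide, 28 mm deep, sharp-edged, 115 mm from the turntable axis, 65 mm above the bench; turns with the table. Lug: the steel block that sticks out of the disc, 50 mm wide, 75 to 145 mm from the axis, 30 to 65 mm above the bench; its upright side faces can be pushed on.
- index_pin: Steel pin, 96 mm long, about 200 g: shank 16 mm across, 66 mm long, below a plain round head 30 mm across, 30 mm tall (the only such head). Origin at the centre of its foot, z up to the head. Starts upright in one of the rack's holes, foot 10 mm above the bench. Home in the lug, its head spans 103 to 133 mm above the bench and the keeper clears it by 6 mm; a proud pin blocks the keeper.
- rack: Fixed wooden rack 200 x 60 x 40 mm holding three pins in a row along its own x axis, 65 mm apart, in holes 30 mm deep; origin at the centre of its underside.
- keeper (a joint): Angle of the keeper (rad): 0 = closed, its arm points from its hinge straight towards the turntable axis and lies over the fork; grows as it swings open, counter-clockwise seen from above, to 2.1; stops at both ends. Turns freely with light friction (0.05 N m) and stays where it is left. Starts open.
- keeper_hinge (a point): Point on the keeper's vertical hinge axis, on the pedestal, 180 mm from the turntable axis. The keeper is a flat dark steel arm 22 mm wide and 98 mm long, 139 to 151 mm above the bench, hub 32 mm across.
- keeper_knob (a point): Middle of the keeper's upright black knob (18 mm across, 34 mm tall, 151 to 185 mm above the bench), 85 mm from the keeper's hinge axis.
- plain_pin: Bystander: steel pin 16 x 90 mm without a head, in the rack.
- square_pin: Bystander: short steel pin with a square 24 mm head, 65 mm tall, in the rack.
- tin: Bystander: flat round tin 70 mm across, 28 mm tall, beyond the turntable.
- rasp: Bystander: rasp 260 mm long with wooden handle, lying to the right.
- solvent: Bystander: white bottle 64 mm across, 150 mm tall.
- offcut: Bystander: wood offcut 110 x 55 x 30 mm.
- wax: Bystander: brown block of wax 85 x 45 x 30 mm.
Mind the look-alikes: they are no part of the job. Leave any pink look-alike of the index_pin alone.

How it is judged (in metres and radians):
On the way, in this order (a step that is already met when the one before it is completed fails the run):
1. the turntable rests in the detent with its lug under the fork (value of joint turntable between 2.034 and 2.154 rad and velocity of joint turntable between -0.1 and 0.1 rad/s), for 0.3 s.
2. the index pin is home in the lug's hole, the lug still under the fork (z of index_pin in the frame of socket below -0.024 m and horizontal distance between index_pin and socket below 0.004 m and angle between index_pin's own z axis and vertical below 0.12 rad and value of joint turntable between 2.034 and 2.154 rad), for 0.2 s.
At the end, for the whole second after the job is handed in: The turntable is within 0.06 rad of its detent under the fork (2.094); the index pin stands upright (within 0.12 rad) in the lug's hole, at least 24 mm deep and within 4 mm of the hole's axis, at rest; the keeper is shut over it (within 0.15 rad of closed) (all of step 2 and value of joint keeper below 0.15 rad and linear speed of index_pin below 0.02 m/s); the robot touches nothing.
It fails at once if a bystander is moved by more than 30 mm (distance of any of plain_pin, square_pin, tin, rasp, solvent, offcut, wax from where it was at the start of the episode above 0.03 m).
It also fails if it takes over 72 s, if anything falls off the work surface, if the arm or the gripper's body presses on something with over 40 N, if the wrist force passes 120 N, or if a joint passes its speed limit or range.

## Robot

A 7-joint arm with a two-finger parallel gripper is mounted at the origin on the work surface. World frame = base frame: x ahead of the robot, y to its left, z up, the work surface at z = 0. Lengths are in m, angles in degrees, forces in N, time in s.
With the tool pointing down it reaches from about 0.425 to 0.875 m from the base axis. Payload 4.7 kg.
Tool frame: the origin (TCP) lies midway between the tips of the shut fingers; the grasp point (between the pads) lies env.grip_point_offset behind it (env.grip_point_offset is the distance from the TCP to the grasp point, in m); z points along the fingers, y is the line along which they close (so a half turn about z gives the same grasp; the last joint's range is limited). The gripper opens to 87 mm and grips with 3 to 60 N. Pads are 19 mm wide; open, the fingers measure 117 mm over their backs; the gripper's body (75 mm by 190 mm) begins 51 mm behind the grasp point.
Start: joints at [-73.333, 18.392, -4.016, 83.108, 1.295, 78.541, -3.26], TCP at [0.178, 0.625, 0.223] pointing down, gripper open.
Joint ranges: [-163.93, 163.93], [-17.29, 119.83], [-79.2, 71.16], [3.27, 140.29], [-89.18, 269.18], [5.43, 117.66], [-154.24, 154.24]. Speed limits (degrees/s): [147.25, 147.25, 180, 180, 180, 180, 180].

## Interface

Orientations are given as [roll, pitch, yaw] about the fixed x, y, z axes, in that order (R = Rz(yaw) Ry(pitch) Rx(roll)).
In Python, from cell import env gives the robot as it stands.
- The arm moves only by the shell command python3 -m creep 'ROWS' [FORCE]. ROWS is a JSON object of lists of equal length, an entry for each row: "translation": the shift along the tool's x, y, z in units of 0.08 m (1.0 is 0.08 m), a list of three; "turn": the turn, a rotation vector about the tool's x, y, z in units of 180 degrees (1.0 is 180 degrees), a list of three; "grip": the opening, from 0 (shut) to 1 (fully open). In form: {"translation": [[x, y, z], ...], "turn": [[ax, ay, az], ...], "grip": [grip, ...]}. A call has 1 to 5 rows; each row shifts and turns the commanded pose from where the row before left it, along the tool's axes as they then stand; what a row does not reach is not made up. A row lasts 1/8 s, in which the tool goes at most 62.5 mm and 10.7 degrees, less where a joint would pass 70% of its speed; a pose out of reach is approached as far as the arm can. A call with a number of a shift or a turn outside -1 to 1 is refused whole. A call with a gripper value outside its range is refused whole. The fingers move at their own pace and stop on an object; FORCE is the grip in N (left out, the last holds). Time passes only in rows, so rows that do not move let the fingers close. It gives the time, the measured TCP pose, the force, the opening and the grip force at its end, in the units of the state.
- env.get_obs(): the state, without advancing time (a new reading comes with each control period).
- env.read_camera(name): name is "side" or "top" or "wrist"; returns a dict with "frame" (480x640x3 uint8, red, green, blue), "z_map" (480x640 float32, m along the optical axis (not along the pixel's ray), 0 where there is no reading), "K" (3x3 intrinsics, pixels), "rvec" (rotation vector, rad) and "tvec" (3), from world to camera coordinates, as OpenCV has them. Camera axes: x right, y down, z forward; pixel columns grow to the right and rows downward; lengths in m; the calibration is good to about 2 mm. A picture is of the moment at which its call begins.
- env.sign_off(): hands the job in; it is judged then, once.
The state is a dict: "time_s": time; "qpos": joint angles; "joint_velocities": joint speeds; "effort": joint torques, N m; "tool_pos": TCP position; "tool_rot": TCP orientation; "force": force on the tool from outside, world axes, zero at the start; "wrist_torque": the same for the moment, N m; "grip_width": finger opening in m; "grasp_force": force on a finger pad.
Only numpy, scipy, OpenCV 4.12 (cv2) and the standard library are available. Lean on these libraries where they do the work, as an engineer would, in place of code of your own. Each camera call takes 0.05 s, during which the arm holds its last target. There are 200 camera calls.

## Working session

There is one attempt and no reset: what is moved stays moved. The work goes in short steps, Python scripts to look and compute and a shell command to move; the robot and the scene stay as the last step left them, time stands still between calls to the robot, and variables do not carry over. Pictures are saved under pics/ and viewed, at most 10 in all, crops included, and the job is handed in when it is done.

```bash
ls; mkdir -p pics; cat > h.py <<'E'
from cell import env
import numpy as np, cv2
def cam(n):
    c=env.read_camera(n); R=cv2.Rodrigues(np.array(c["rvec"],float))[0]; return c,R,np.array(c["tvec"],float).ravel()
def ray(c,R,t,u,v,z):
    d=R.T@(np.linalg.inv(c["K"])@[u,v,1]); o=-R.T@t
    return o+d*(z-o[2])/d[2]
def cloud(c,R,t):
    v,u=np.mgrid[:480,:640]; z=c["z_map"]; p=np.stack([u*z,v*z,z],-1)@np.linalg.inv(c["K"]).T
    return (p-t)@R
def save(n,im): cv2.imwrite("pics/"+n,im[...,::-1])
E
python3 - <<'E'
from h import *
import pickle
o=env.get_obs(); print({k:np.round(v,3) for k,v in o.items()}, env.grip_point_offset)
for n in("top","side"):
    c,R,t=cam(n); save(n+".png",c["frame"]); pickle.dump((c,R,t),open(n+".pkl","wb")); print(n,-R.T@t,R.round(2).tolist())
E
```

```text
pics
{'time_s': np.float64(0.0), 'qpos': array([-73.332,  18.438,  -4.015,  83.174,   1.296,  78.542,  -3.261]), 'joint_velocities': array([-0.007, -0.039, -0.003, -0.085, -0.045,  0.004,  0.011]), 'effort': array([-0.0000e+00, -4.9129e+01, -4.0400e-01, -3.1253e+01, -6.4000e-02,
        4.3000e-02,  0.0000e+00]), 'tool_pos': array([0.178, 0.625, 0.221]), 'tool_rot': array([-1.79891e+02,  7.00000e-03,  1.64140e+02]), 'force': array([-0.892,  0.658,  0.378]), 'wrist_torque': array([ 0.01 , -0.036,  0.057]), 'grasp_force': np.float64(0.0), 'grip_width': np.float64(0.087)} 0.0187
top [0.47033922 0.00203749 1.15529141] [[0.02, -1.0, -0.01], [-1.0, -0.02, -0.08], [0.08, 0.01, -1.0]]
side [0.38264515 0.98806159 0.74585064] [[-0.99, -0.17, 0.01], [-0.1, 0.5, -0.86], [0.14, -0.85, -0.51]]
```

View pics/top.png

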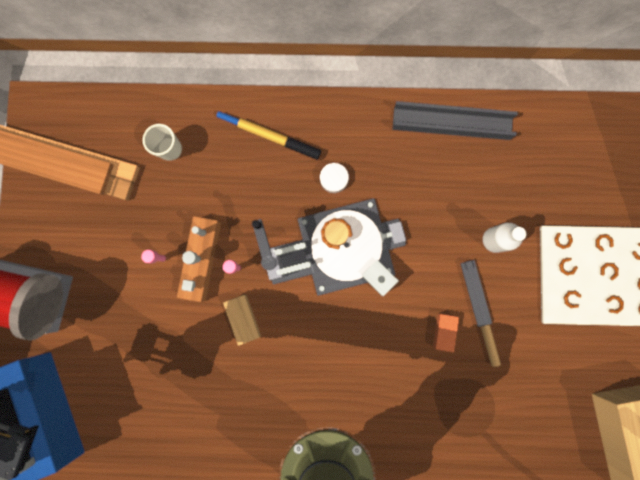

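View pics/side.png

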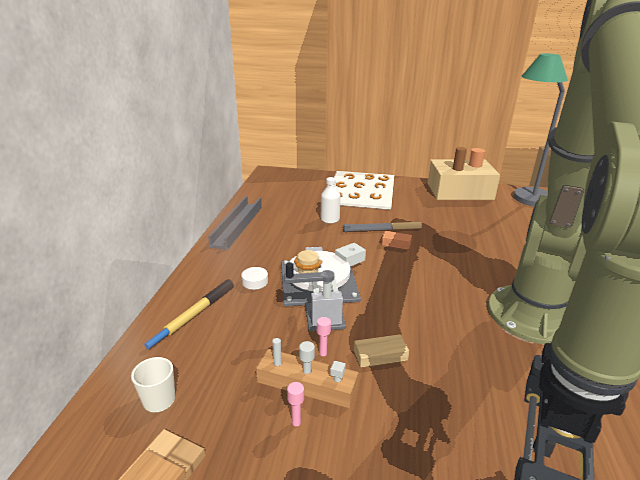

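The top picture shows the turntable centre at about (346,246), with the lug at lower right (380,278), so near angle 0. The form is at (336,234). Fork and pedestal are to the left at about (288,260), and the keeper is open with its knob at (257,224).

Candidates for the index pin:
- Rack middle, round grey head: (190,257)
- Plain pin: (196,231)
- Square head: (187,286)
- Pink look-alikes: (150,256) and (230,267)

I choose the round grey head in the middle of the rack and will check it in a crop.

```bash
python3 - <<'E'
from h import *
import pickle
c,R,t=pickle.load(open("top.pkl","rb"))
f=c["frame"][190:320,170:420]; save("crop1.png",cv2.resize(f,None,fx=3.2,fy=3.2,interpolation=cv2.INTER_CUBIC))
P=cloud(c,R,t); x,y,z=P[...,0],P[...,1],P[...,2]
v,u=np.mgrid[:480,:640]
def reg(a,b,e,g,lo,hi):
    m=(u>=a)&(u<b)&(v>=e)&(v<g)&(z>lo)&(z<hi); return m,P[m]
m,q=reg(290,410,195,300,.044,.055); pts=np.c_[u[m],v[m]].astype(np.float32)
(cx,cy),r=cv2.minEnclosingCircle(pts); print("disc px",cx,cy,r,ray(c,R,t,cx,cy,.05), "n",len(q),q[:,2].mean())
A=np.c_[2*q[:,:2],np.ones(len(q))]
for n,b in dict(lug=(355,410,255,300,.058,.072),prongs=(262,325,235,290,.082,.096),ped=(262,325,235,295,.086,.095),keeper=(245,290,215,280,.13,.16),knob=(245,270,210,240,.17,.2),head=(178,205,245,270,.095,.115),plain=(185,210,220,240,.085,.115),sq=(178,200,275,295,.06,.09),rack=(170,222,210,305,.035,.045),pinkR=(220,240,255,280,.06,.2),pinkL=(140,165,245,270,.06,.2),form=(315,360,210,260,.095,.11)).items():
    m,q=reg(*b)
    if len(q): 
        mm=(q[:,:2].min(0)+q[:,:2].max(0))/2; rc=cv2.minAreaRect((q[:,:2]*1000).astype(np.float32)); print(n,len(q),q.mean(0).round(4),mm.round(4),q[:,2].max().round(3),np.round(rc[0],1),np.round(rc[1],1),round(rc[2],1))
E
```

```text
disc px 353.2442626953125 255.18032836914062 47.72166442871094 [ 0.53237065 -0.05150173  0.05      ] n 3026 0.05014865942737789
lug 586 [ 0.4817 -0.1132  0.0651] [ 0.4815 -0.1133] 0.07 [ 481.7 -113.7] [68.2 49.2] 46.1
prongs 552 [0.5156 0.1027 0.0899] [0.5235 0.084 ] 0.096 [523.9  81.5] [ 69.8 148.2] 15.7
ped 517 [0.5144 0.1042 0.0902] [0.5233 0.084 ] 0.095 [523.8  81.8] [ 69.8 147.6] 15.7
keeper 505 [0.5387 0.148  0.151 ] [0.5473 0.1487] 0.158 [546.  153.4] [113.6  32.1] 21.0
knob 64 [0.5877 0.1639 0.1835] [0.5887 0.1648] 0.19 [587.4 164.5] [17.4 16.6] 47.4
head 147 [0.517  0.3262 0.1058] [0.5167 0.3273] 0.111 [517.3 327.2] [28.2 28.7] 63.8
plain 50 [0.5811 0.3162 0.0976] [0.5815 0.3165] 0.105 [581.6 317.6] [15.3 14.5] 23.2
sq 123 [0.4533 0.3361 0.074 ] [0.4536 0.3374] 0.081 [453.2 337.6] [24.3 24. ] 80.9
rack 1670 [0.5179 0.3247 0.0402] [0.517  0.3276] 0.045 [517.3 327.7] [ 62.4 200.5] 81.6
pinkR 160 [0.4985 0.2341 0.0933] [0.4988 0.2355] 0.102 [498.7 235.5] [27.8 27.9] 3.4
pinkL 179 [0.5179 0.4219 0.0918] [0.5183 0.4239] 0.101 [518.  424.3] [28.4 28.3] 11.3
form 449 [ 0.5814 -0.0086  0.1   ] [ 0.5812 -0.0086] 0.106 [581.2  -8.7] [53.8 54. ] 45.5
```

View pics/crop1.png

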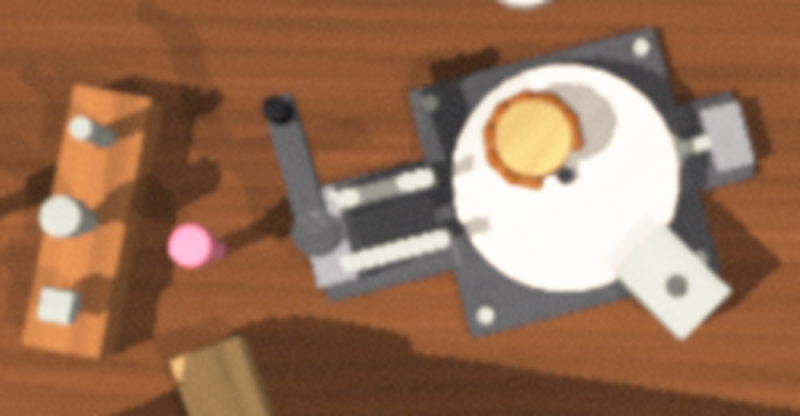

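The crop confirms the choice: the plain round grey head in the middle of the rack at crop (63,216), with pink at (191,245), square at (58,305) and plain at (80,128). The lug hole is at crop (677,286). I estimate the axis at about (0.557,-0.034), yaw about 0.27, the fork at (0.526,0.077) and turntable angle about 0.

I'll raise, shut the fingers, turn to yaw 90 and travel high to behind the lug.

```bash
python3 -m creep '{"translation":[[0,0,-0.5],[0,0,-0.3],[0,0,0],[0,0,0],[0,0,0]],"turn":[[0,0,0.0587],[0,0,0.0587],[0,0,0.0587],[0,0,0.0587],[0,0,0.0587]],"grip":[0,0,0,0,0]}' 20
python3 -m creep '{"translation":[[0,0,0],[0,0,0],[0,0,0]],"turn":[[0,0,0.0587],[0,0,0.0587],[0,0,0]],"grip":[0,0,0]}'
python3 -m creep '{"translation":[[-0.39,0.5375,0],[-0.39,0.5375,0],[-0.39,0.5375,0],[-0.39,0.5375,0]],"turn":[[0,0,0],[0,0,0],[0,0,0],[0,0,0]],"grip":[0,0,0,0]}'
python3 - <<'E'
from h import *
import pickle
c,R,t=pickle.load(open("top.pkl","rb")); P=cloud(c,R,t)
print("blk",P[225:246,390:403].reshape(-1,3)[:,2].max(), "axis?",ray(c,R,t,346.9,245.3,.05), "hole",ray(c,R,t,677/3.2+170,286/3.2+190,.065))
E
```

```text
time_s: 0.72
tool_pos: [0.1776, 0.625, 0.286]
tool_rot: [-180.0, 0.0, 111.0]
force: [0.4, 0.9, -0.9]
grip_width: 0.0451
grasp_force: 0.0
time_s: 1.1
tool_pos: [0.1776, 0.625, 0.286]
tool_rot: [-180.0, 0.1, 90.3]
force: [-0.2, 0.1, -0.1]
grip_width: 0.0149
grasp_force: 0.0
time_s: 1.6
tool_pos: [0.3512, 0.4998, 0.2864]
tool_rot: [-180.0, 0.0, 90.4]
force: [1.6, 0.5, -1.0]
grip_width: 0.0005
grasp_force: 0.0
blk 1.155291410779159 axis? [ 0.55578421 -0.03585389  0.05      ] hole [ 0.47602037 -0.11837062  0.065     ]
```

```bash
python3 -m creep '{"translation":[[-0.5,0.375,0],[-0.5,0.375,0],[-0.5,0.375,0],[-0.5,0.375,0],[-0.5,0.375,0]],"turn":[[0,0,0],[0,0,0],[0,0,0],[0,0,0],[0,0,0]],"grip":[0,0,0,0,0]}'
python3 -m creep '{"translation":[[-0.625,0.104,0],[-0.625,0.104,0],[-0.625,0.104,0],[-0.625,0.104,0],[-0.625,0.104,0]],"turn":[[0,0,0],[0,0,0],[0,0,0],[0,0,0],[0,0,0]],"grip":[0,0,0,0,0]}'
python3 -m creep '{"translation":[[-0.625,0.104,0],[-0.617,-0.108,0],[-0.617,-0.108,0],[-0.617,-0.108,0],[0,0,0]],"turn":[[0,0,0],[0,0,0],[0,0,0],[0,0,0],[0,0,0]],"grip":[0,0,0,0,0]}'
python3 - <<'E'
from h import *
c,R,t=cam("wrist"); save("w1.png",c["frame"])
E
```

```text
time_s: 2.22
tool_pos: [0.5014, 0.3001, 0.2865]
tool_rot: [180.0, -0.0, 90.4]
force: [0.4, 0.5, 0.1]
grip_width: 0.0004
grasp_force: 0.0
time_s: 2.85
tool_pos: [0.543, 0.05, 0.2866]
tool_rot: [180.0, -0.0, 90.4]
force: [-0.4, -0.7, -0.2]
grip_width: 0.0005
grasp_force: 0.0
time_s: 3.48
tool_pos: [0.5244, -0.1521, 0.2869]
tool_rot: [180.0, 0.1, 89.9]
force: [-0.9, 0.5, -0.0]
grip_width: 0.0006
grasp_force: 0.0
```

View pics/w1.png

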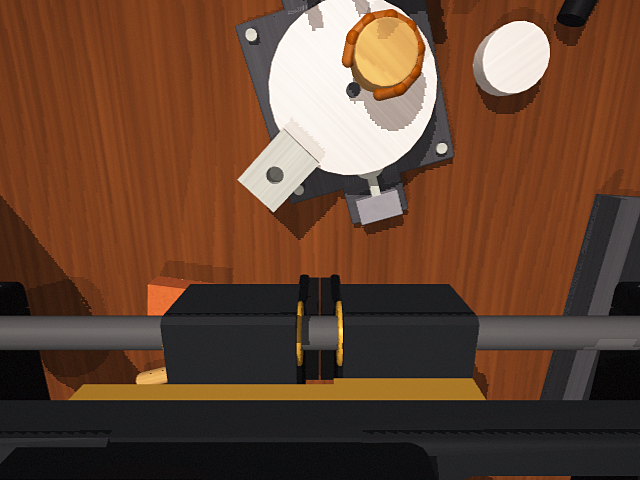

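The wrist view shows the lug hole at (275,175), the hub dot at (353,90) and the detent block at (378,205). The fingers are behind the lug and there is free bench below. I'll measure from this view.

```bash
python3 - <<'E'
from h import *
c,R,t=cam("wrist"); P=cloud(c,R,t)
h=ray(c,R,t,275,175,.065);print("hole",h,"dot",ray(c,R,t,353,90,.05),"blk",P[205,378],P[220,395], P[222,358],"lug c",P[212,272],P[180,238],P[130,287],P[162,320])
c2,R2,t2=cam("top");P=cloud(c2,R2,t2)
E
```

```text
hole [ 0.4798531  -0.11432343  0.065     ] dot [ 0.55907051 -0.03123507  0.05      ] blk [ 0.59317236 -0.15265105  0.02595039] [ 6.19386538e-01 -1.76424594e-01 -5.86693952e-04] [ 0.5721527  -0.1760739   0.01200127] lug c [ 0.4754504  -0.15301257  0.06481054] [ 0.42708976 -0.12729775 -0.00158003] [ 0.49190124 -0.06984045  0.04980672] [ 0.52603166 -0.10227677  0.04953819]
```

```bash
python3 -m creep '{"translation":[[0,0,0.605],[0,0,0.605],[0,0,0.605],[0,0,0.605],[0,0,0.605]],"turn":[[0,0,0],[0,0,0],[0,0,0],[0,0,0],[0,0,0]],"grip":[0,0,0,0,0]}'
python3 -m creep '{"translation":[[0.048,-0.122,0],[0.058,-0.117,0],[0.068,-0.112,0],[0.078,-0.105,0]],"turn":[[0,0,0],[0,0,0],[0,0,0],[0,0,0]],"grip":[0,0,0,0]}'
python3 -m creep '{"translation":[[0.087,-0.098,0],[0.095,-0.090,0],[0.103,-0.082,0]],"turn":[[0,0,0],[0,0,0],[0,0,0]],"grip":[0,0,0]}'
python3 -m creep '{"translation":[[0.109,-0.072,0],[0.115,-0.063,0],[0.120,-0.052,0]],"turn":[[0,0,0],[0,0,0],[0,0,0]],"grip":[0,0,0]}'
```

```text
time_s: 4.25
tool_pos: [0.5267, -0.144, 0.0428]
tool_rot: [180.0, -0.1, 90.5]
force: [1.2, 0.3, 0.1]
grip_width: 0.0007
grasp_force: 0.0
time_s: 4.75
tool_pos: [0.4956, -0.1285, 0.0478]
tool_rot: [179.1, 0.3, 90.2]
force: [15.1, -6.7, -16.2]
grip_width: 0.0003
grasp_force: 9.8
time_s: 5.12
tool_pos: [0.4694, -0.1032, 0.0472]
tool_rot: [179.7, -0.1, 90.2]
force: [-1.4, 0.9, -0.5]
grip_width: 0.0009
grasp_force: 0.0
time_s: 5.5
tool_pos: [0.454, -0.0771, 0.0451]
tool_rot: [179.8, 0.1, 90.2]
force: [5.1, -7.6, -3.7]
grip_width: 0.0002
grasp_force: 3.6
```

```bash
python3 -m creep '{"translation":[[0.124,-0.042,0],[0.127,-0.031,0],[0.130,-0.019,0],[0.131,-0.008,0]],"turn":[[0,0,0],[0,0,0],[0,0,0],[0,0,0]],"grip":[0,0,0,0]}'
python3 -m creep '{"translation":[[0.131,0.003,0],[0.130,0.015,0],[0.128,0.026,0],[0.126,0.037,0]],"turn":[[0,0,0],[0,0,0],[0,0,0],[0,0,0]],"grip":[0,0,0,0]}'
python3 - <<'E'
from h import *
c,R,t=cam("top"); save("t2.png",cv2.resize(c["frame"][190:320,170:420],None,fx=3.2,fy=3.2,interpolation=cv2.INTER_CUBIC))
E
```

```text
time_s: 6.0
tool_pos: [0.4459, -0.0372, 0.0452]
tool_rot: [179.8, 0.1, 90.0]
force: [0.8, 0.5, 0.3]
grip_width: 0.0007
grasp_force: 0.1
time_s: 6.5
tool_pos: [0.451, 0.003, 0.0444]
tool_rot: [-180.0, 0.3, 90.2]
force: [0.7, -13.9, 0.7]
grip_width: 0.0005
grasp_force: 5.2
```

View pics/t2.png

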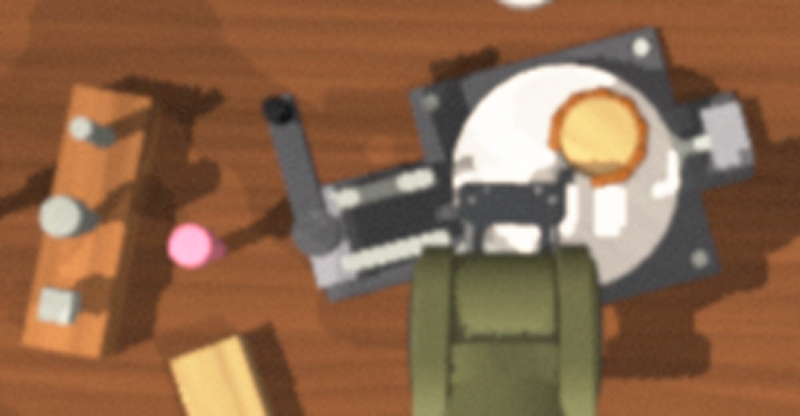

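The form is at crop (600,135), so the lug points to about 141° world: the table is just past detent 1.396 and the finger is in contact. I'll push on over the last ridge.

```bash
python3 -m creep '{"translation":[[0.122,0.048,0],[0.117,0.058,0],[0.112,0.068,0]],"turn":[[0,0,0],[0,0,0],[0,0,0]],"grip":[0,0,0]}'
python3 -m creep '{"translation":[[0.05,0.039,0],[0.05,0.041,0]],"turn":[[0,0,0],[0,0,0]],"grip":[0,0]}'
python3 - <<'E'
from h import *
c,R,t=cam("top"); P=cloud(c,R,t); z=P[...,2]
m=(z>.094)&(z<.104); m[:,:322]=0; m[:,385:]=0; m[:200]=0; m[280:]=0
q=P[m]; q=q[np.hypot(q[:,0]-.5575,q[:,1]+.033)<.11]; a=np.array(cv2.minAreaRect((q[:,:2]*1000).astype(np.float32))[0])/1000; print(len(q),a, np.degrees(np.arctan2(a[1]+.033,a[0]-.5575)))
E
```

```text
time_s: 6.92
tool_pos: [0.4637, 0.0301, 0.0439]
tool_rot: [-179.8, 0.3, 90.0]
force: [-1.5, -6.5, 0.5]
grip_width: 0.0004
grasp_force: 2.4
time_s: 7.18
tool_pos: [0.4715, 0.0431, 0.0446]
tool_rot: [180.0, -0.0, 90.2]
force: [0.2, 0.1, 0.5]
grip_width: 0.0005
grasp_force: 0.0
446 [ 0.56965088 -0.06735023] -70.51952877517178
```

```bash
python3 -m creep '{"translation":[[-0.15,-0.1,0],[-0.1,-0.1,-0.3],[0,0,-0.75],[0,0,-0.75],[0,0,-0.75]],"turn":[[0,0,0],[0,0,0],[0,0,0],[0,0,0],[0,0,0]],"grip":[0,0,0,0,0]}'
python3 -m creep '{"translation":[[0,0,-0.7],[0,0,0],[0,0,0]],"turn":[[0,0,0],[0,0,0],[0,0,0]],"grip":[0.4,0.65,0.65]}'
python3 - <<'E'
from h import *
c,R,t=cam("wrist"); save("w2.png",c["frame"])
import pickle; pickle.dump((c,R,t),open("w2.pkl","wb"))
E
```

```text
time_s: 7.85
tool_pos: [0.4543, 0.0207, 0.2503]
tool_rot: [180.0, -0.0, 90.1]
force: [0.7, 0.8, -0.1]
grip_width: 0.0008
grasp_force: 0.0
time_s: 8.22
tool_pos: [0.4545, 0.0212, 0.3037]
tool_rot: [-179.9, -0.0, 90.1]
force: [-0.9, -0.3, 0.5]
grip_width: 0.0226
grasp_force: 0.0
```

View pics/w2.png

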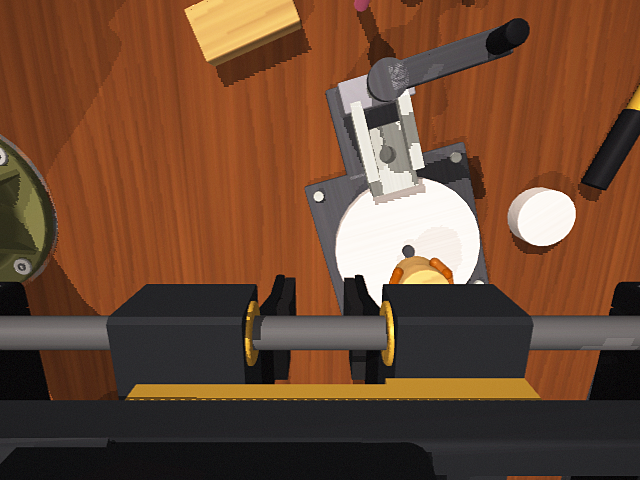

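The wrist view shows the lug squarely under the fork, with its hole at (387,154) between the prongs, the axis dot at (408,251), and the keeper open with its knob at (515,35). Next I'll measure the hole and move towards the rack for a measurement of the pin.

```bash
python3 -m creep '{"translation":[[0.6,0.12,0],[0.6,0.12,0],[0.5,0.12,0],[0,0,0]],"turn":[[0,0,0],[0,0,0],[0,0,0],[0,0,0]],"grip":[0.65,0.65,0.65,0.65]}'
python3 - <<'E'
from h import *
import pickle
c,R,t=pickle.load(open("w2.pkl","rb")); P=cloud(c,R,t)
print("hole",ray(c,R,t,387,154,.065),"dot",ray(c,R,t,408,251,.05))
z=P[...,2]
m=(z>.17)&(z<.195)&(P[...,0]>.5)&(P[...,1]>.08); q=P[m]; print("knob",len(q),(np.array(cv2.minAreaRect((q[:,:2]*1000).astype(np.float32))[0])) if len(q) else 0)
c,R,t=cam("wrist"); P=cloud(c,R,t); z=P[...,2]; save("w3.png",c["frame"])
def cen(m):
    q=P[m]; return len(q),np.round(cv2.minAreaRect((q[:,:2]*1000).astype(np.float32))[0],1),q.mean(0).round(4)
near=np.hypot(P[...,0]-.517,P[...,1]-.327)<.03
print("head",cen(near&(z>.101)&(z<.112)))
print("lugtop")
n2=np.hypot(P[...,0]-.527,P[...,1]-.078)<.03
E
```

```text
time_s: 8.78
tool_pos: [0.4823, 0.1611, 0.3017]
tool_rot: [-179.8, 0.1, 90.5]
force: [-0.1, -1.5, 0.3]
grip_width: 0.0553
grasp_force: 0.0
hole [0.52559214 0.07597414 0.065     ] dot [ 0.55863708 -0.03606562  0.05      ]
knob 795 [588.71453857 163.5227356 ]
head (1035, array([518.3, 326.5]), array([0.5181, 0.3263, 0.1053]))
lugtop
```

View pics/w3.png

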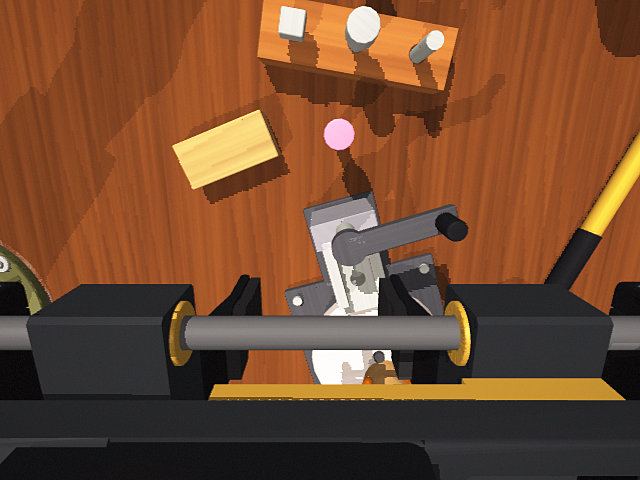

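The grey round head is at (363,27) between square (292,22) and plain (428,45), with the pink pin at (339,134) nearer. The lug hole shows at (358,278). Now over the pin, turning the fingers across the rack.

```bash
python3 -m creep '{"translation":[[0.69,0.149,0],[0.69,0.149,0],[0.69,0.149,0]],"turn":[[0,0,0],[0,0,0],[0,0,0]],"grip":[0.65,0.65,0.65]}'
python3 -m creep '{"translation":[[0,0,0],[0,0,0],[0,0,0],[0,0,0],[0,0,0]],"turn":[[0,0,-0.0558],[0,0,-0.0558],[0,0,-0.0558],[0,0,-0.0558],[0,0,-0.0558]],"grip":[0.65,0.65,0.65,0.65,0.65]}'
python3 -m creep '{"translation":[[0,0,0],[0,0,0],[0,0,0],[0,0,0]],"turn":[[0,0,-0.0558],[0,0,-0.0558],[0,0,-0.0558],[0,0,0]],"grip":[0.65,0.65,0.65,0.65]}'
python3 - <<'E'
from h import *
print(env.get_obs()["tool_pos"],env.get_obs()["qpos"].round(0))
E
```

```text
time_s: 9.2
tool_pos: [0.5196, 0.3228, 0.304]
tool_rot: [-180.0, 0.1, 90.0]
force: [0.1, -0.4, -0.3]
grip_width: 0.0569
grasp_force: 0.0
time_s: 9.82
tool_pos: [0.5192, 0.3212, 0.3037]
tool_rot: [-179.9, 0.0, 140.6]
force: [0.6, 0.6, -0.1]
grip_width: 0.0563
grasp_force: 0.0
time_s: 10.32
tool_pos: [0.5192, 0.3216, 0.3039]
tool_rot: [-179.9, -0.0, 170.3]
force: [0.5, -0.1, -0.4]
grip_width: 0.0567
grasp_force: 0.0
[0.5192041  0.32163249 0.30385307] [-45.  12.  13.  82.  -3.  86.  48.]
```

```bash
python3 -m creep '{"translation":[[0.023,0.06,0.7],[0,0,0.7],[0,0,0.6],[0,0,0.4],[0,0,0.375]],"turn":[[0,0,0],[0,0,0],[0,0,0],[0,0,0],[0,0,0]],"grip":[0.65,0.65,0.65,0.65,0.65]}'
python3 -m creep '{"translation":[[0,0,0],[0,0,0],[0,0,0],[0,0,0]],"turn":[[0,0,0],[0,0,0],[0,0,0],[0,0,0]],"grip":[0.2,0.2,0.2,0.2]}' 40
```

```text
time_s: 10.95
tool_pos: [0.5176, 0.3272, 0.0808]
tool_rot: [-179.9, -0.0, 170.2]
force: [-0.1, 0.3, 0.1]
grip_width: 0.0563
grasp_force: 0.0
time_s: 11.45
tool_pos: [0.5188, 0.3289, 0.0842]
tool_rot: [179.9, 0.1, 170.5]
force: [-0.6, -1.0, 2.7]
grip_width: 0.0291
grasp_force: 39.8
```

```bash
python3 -m creep '{"translation":[[0,0,-0.3],[0,0,-0.6],[0,0,-0.75],[0,0,-0.75],[0,0,-0.25]],"turn":[[0,0,0],[0,0,0],[0,0,0],[0,0,0],[0,0,0]],"grip":[0.2,0.2,0.2,0.2,0.2]}'
python3 -m creep '{"translation":[[-0.1225,-0.618,0],[-0.1225,-0.618,0],[-0.1225,-0.618,0],[-0.1225,-0.618,0],[-0.1225,-0.618,0]],"turn":[[0,0,0],[0,0,0],[0,0,0],[0,0,0],[0,0,0]],"grip":[0.2,0.2,0.2,0.2,0.2]}'
python3 -m creep '{"translation":[[0,0,0],[0,0,0],[0,0,0],[0,0,0],[0,0,0]],"turn":[[0,0,-0.046],[0,0,-0.046],[0,0,-0.046],[0,0,0],[0,0,0]],"grip":[0.2,0.2,0.2,0.2,0.2]}'
python3 - <<'E'
from h import *
for k in range(4):
    c,R,t=cam("side"); print(env.get_obs()["tool_pos"].round(4),env.get_obs()["tool_rot"].round(2))
save("s2.png",c["frame"][130:380,220:460].repeat(2,0).repeat(2,1))
P=cloud(c,R,t);z=P[...,2]
o=env.get_obs()["tool_pos"]
for lo,hi in((.216,.24),(.24,.265),(.265,.283)):
    m=(z>lo)&(z<hi)&(np.hypot(P[...,0]-o[0],P[...,1]-o[1])<.03); q=P[m]; print(len(q),q.mean(0) if len(q) else 0)
m=(np.hypot(P[...,0]-o[0],P[...,1]-o[1])<.015)&(z>.15); print("zmin",np.percentile(z[m],[0.5,2,5]) if m.any() else 0)
E
```

```text
time_s: 12.08
tool_pos: [0.5192, 0.3296, 0.2998]
tool_rot: [179.7, 0.3, 170.5]
force: [0.3, -0.2, -2.8]
grip_width: 0.0293
grasp_force: 39.8
time_s: 12.7
tool_pos: [0.5252, 0.0753, 0.2946]
tool_rot: [180.0, 0.0, 170.5]
force: [0.2, -0.2, -2.2]
grip_width: 0.0294
grasp_force: 39.8
time_s: 13.32
tool_pos: [0.5254, 0.077, 0.2945]
tool_rot: [180.0, -0.0, -164.8]
force: [0.2, -0.4, -2.4]
grip_width: 0.0292
grasp_force: 39.8
[0.5255 0.0769 0.2946] [ 179.99    0.   -164.74]
[0.5255 0.0769 0.2946] [ 179.99   -0.   -164.71]
[0.5255 0.077  0.2946] [ 180.      0.   -164.69]
[0.5255 0.077  0.2946] [ 1.8000e+02  1.0000e-02 -1.6468e+02]
43 [0.52210801 0.07952609 0.23099693]
69 [0.52201953 0.08051645 0.25254755]
48 [0.52251881 0.08108594 0.273858  ]
zmin [0.22335479 0.22610197 0.22900944]
```

View pics/s2.png

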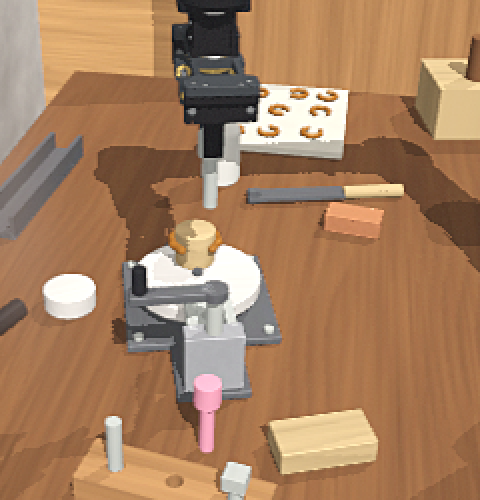

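The side view shows the pin held upright with its foot at crop (210,205), above the table, and the rack's middle hole empty. A wrist view should show foot and hole together.

```bash
python3 -m creep '{"translation":[[0,0,0.5],[0,0,0.3],[0,0,0],[0,0,0]],"turn":[[0,0,0],[0,0,0],[0,0,0],[0,0,0]],"grip":[0.2,0.2,0.2,0.2]}'
python3 - <<'E'
from h import *
import pickle
c,R,t=cam("wrist"); save("w4.png",c["frame"]); pickle.dump((c,R,t),open("w4.pkl","wb"));o=env.get_obs(); print(o["tool_pos"],-R.T@t)
c,R,t=cam("top"); pickle.dump((c,R,t),open("t4.pkl","wb"));
E
```

```text
time_s: 14.02
tool_pos: [0.5262, 0.077, 0.2318]
tool_rot: [-180.0, 0.1, -164.6]
force: [-0.6, -1.0, -2.1]
grip_width: 0.029
grasp_force: 39.8
[0.52647277 0.07707424 0.23208984] [0.4544119  0.05758247 0.39323149]
```

View pics/w4.png

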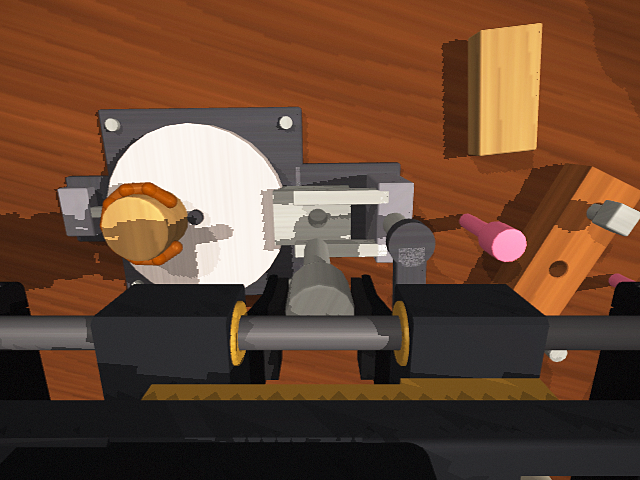

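Hole at (318,217) and held shank's foot end at about (317,240), nicely lined up; I'll compute the exact offset in this one camera.

```bash
python3 - <<'E'
from h import *
import pickle
from scipy.optimize import least_squares
c,R,t=pickle.load(open("w4.pkl","rb")); P=cloud(c,R,t); f=c["frame"].astype(int)
g=f.sum(2)//3
print(g[206:229:2,304:334:2])
z=P[...,2]; m=(np.hypot(P[...,0]-.5265,P[...,1]-.077)<.03)&(z>.15)&(z<.218)
m[:, :290]=0; m[:,350:]=0; q=P[m]; print(len(q), z[m].min())
for lo,hi in((.158,.17),(.17,.18),(.18,.19),(.19,.2),(.2,.218)):
    s=q[(q[:,2]>lo)&(q[:,2]<hi)]
    if len(s)<8: continue
    r=least_squares(lambda p:np.hypot(s[:,0]-p[0],s[:,1]-p[1])-.008,[.527,.077],loss="soft_l1",f_scale=.001); print(lo,len(s),r.x.round(4),np.sqrt(np.mean(r.fun**2)).round(4))
mm=(g<105); mm[:206]=0;mm[229:]=0;mm[:,:304]=0;mm[:,334:]=0
vs,us=np.nonzero(mm); (cx,cy),r=cv2.minEnclosingCircle(np.c_[us,vs].astype(np.float32)); print(us.mean(),vs.mean(),us.min(),us.max(),vs.min(),vs.max(),"hole",ray(c,R,t,(us.min()+us.max())/2,(vs.min()+vs.max())/2,.065))
E
```

```text
[[192 194 196 194 193 192 192 190 191 190 192 190 192 191 192]
 [193 193 193 191 196 206 178 181 208 200 193 191 192 193 193]
 [187 191 196 203 136  91  92  91  90 102 203 192 191 192 190]
 [218 218 195 110  97  97 100  97  99  96  96 211 202 193 191]
 [233 196 194  98 103 103 102 102 102 103 102  94 100 131 206]
 [120 124  70  95  97  97  98  97  99 100  99  81  98  92  89]
 [134 138  63  77 107 104 102 104 104 103  87  75  99 140  95]
 [132 136  97  74  76  88  98 101  93  79  76  79 138 133 132]
 [134 132 124  76  78  82  77  77  77  75  72 117 135 131 132]
 [133 133 136  98  79  88  97 101  98 107 102 134 132 129 132]
 [127 126 127 130 114  88  99 102 103 101 129 128 126 126 127]
 [129 129 130 127 131 133 134 132 131 132 129 129 129 128 131]]
542 0.15728212421324067
0.158 115 [0.5266 0.0753] 0.0002
0.17 112 [0.5265 0.0756] 0.0002
0.18 129 [0.5264 0.0759] 0.0002
0.19 136 [0.5263 0.0761] 0.0002
0.2 46 [0.5263 0.0764] 0.0002
318.0960264900662 217.63907284768212 308 333 209 227 hole [0.52516074 0.07826228 0.065     ]
```

```bash
cat > m.py <<'E'
from h import *
from scipy.optimize import least_squares
c,R,t=cam("wrist"); o=env.get_obs(); T=o["tool_pos"]; print(T.round(4),o["tool_rot"].round(2),o["force"].round(1)); P=cloud(c,R,t); g=c["frame"].astype(int).sum(2)//3
z=P[...,2]; b=T[2]-.074; m=(np.hypot(P[...,0]-T[0],P[...,1]-T[1])<.03)&(z>b+.002)&(z<b+.06)
m[:, :290]=0; m[:,350:]=0; q=P[m]; C=[]
for lo in np.arange(b+.002,b+.05,.01):
    s=q[(q[:,2]>lo)&(q[:,2]<lo+.01)]
    if len(s)<8: continue
    r=least_squares(lambda p:np.hypot(s[:,0]-p[0],s[:,1]-p[1])-.008,T[:2],loss="soft_l1",f_scale=.001); C.append([*r.x,lo+.005]); print(lo.round(3),len(s),r.x.round(4))
h=(R@np.array([.5252,.0782,.065])+t); h=c["K"]@h; u,v=(h[:2]/h[2]).round().astype(int); print("hole px pred",u,v)
f=cv2.resize(c["frame"][v-60:v+60,u-80:u+80],None,fx=5,fy=5,interpolation=cv2.INTER_CUBIC); save("w5.png",f); print("crop origin",u-80,v-60)
import pickle; pickle.dump((c,R,t),open("w5.pkl","wb"))
E
python3 -m creep '{"translation":[[0.009,0.015,0.3],[0,0,0.375],[0,0,0],[0,0,0]],"turn":[[-0.009,0,0],[0,0,0],[0,0,0],[0,0,0]],"grip":[0.2,0.2,0.2,0.2]}'
python3 m.py
```

```text
time_s: 14.62
tool_pos: [0.5254, 0.0789, 0.1783]
tool_rot: [178.4, 0.1, -164.6]
force: [0.3, 0.1, -2.5]
grip_width: 0.029
grasp_force: 39.8
[0.5255 0.079  0.1785] [ 1.7838e+02  1.7000e-01 -1.6462e+02] [ 0.1  0.9 -2. ]
0.106 96 [0.5252 0.0791]
0.116 111 [0.5252 0.0791]
0.126 130 [0.5252 0.079 ]
0.136 135 [0.5252 0.079 ]
0.146 51 [0.5252 0.079 ]
hole px pred 314 234
crop origin 234 174
```

View pics/w5.png

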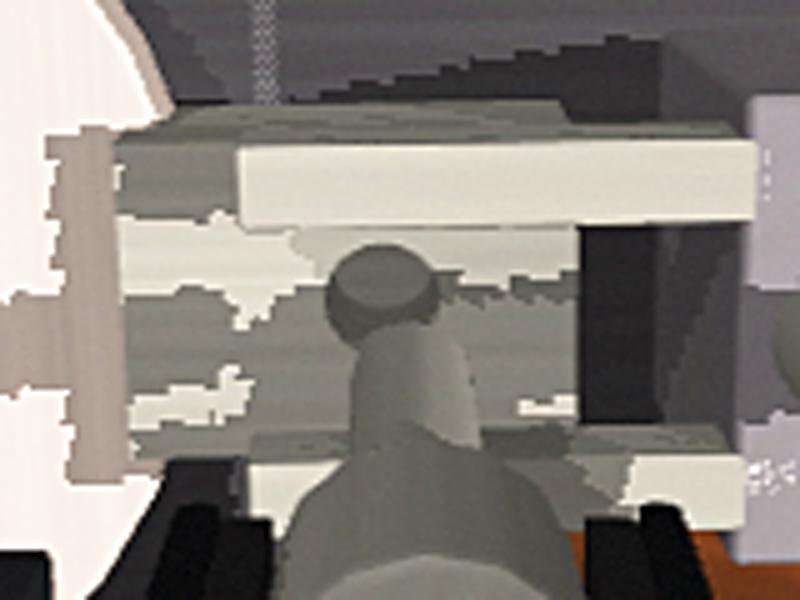

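The crop shows the hole's rim at crop left 325, right 438 and top 243, so its centre is about (381,296). The shank sits slightly to its right (centre about 412 at its tip). Computing the offset.

```bash
python3 - <<'E'
from h import *
import pickle
c,R,t=pickle.load(open("w5.pkl","rb"))
f=lambda x,y:ray(c,R,t,234+(x+.5)/5-.5,174+(y+.5)/5-.5,.065)
L,Rr,T=f(325,290),f(438,290),f(381,243); print(L,Rr,T,np.linalg.norm(L-Rr)); M=(L+Rr)/2
# centre = along tool x from rim top
a=np.radians(-164.6); tx=np.array([np.cos(a),np.sin(a),0]); ty=np.array([np.sin(a),-np.cos(a),0])
C=T-tx*.009; print("C",C)
D=C[:2]-[.5252,.0791]; print(D, "tool x,y units",D@tx[:2]/.08,D@ty[:2]/.08)
E
```

```text
[0.52658962 0.06651036 0.065     ] [0.52213387 0.0832501  0.065     ] [0.51723386 0.07289102 0.065     ] 0.017322601572109998
C [0.52591072 0.07528102 0.065     ]
[ 0.00071072 -0.00381898] tool x,y units 0.004111869612351413 -0.04838242361574963
```

```bash
python3 - <<'E'
from h import *
import pickle
from cell import env
yaw=np.radians(15.7); ex=np.array([np.cos(yaw),np.sin(yaw)]); ey=np.array([-np.sin(yaw),np.cos(yaw)])
for n in("w2","w4","w5","top"):
    c,R,t=pickle.load(open(n+".pkl","rb")); P=cloud(c,R,t); z=P[...,2]; X=P[...,:2]-[.5575,-.033]; a,b=X@ex,X@ey
    print(n,"cam",(-R.T@t).round(4))
    m=(z>.086)&(z<.094)&(abs(a)<.045)&(b>.09)&(b<.16)
    A=a[m]; B=b[m]
    for s in(-1,1):
        k=(A*s>.010)&(B<.155)
        print("  prong",s,k.sum(),np.percentile(A[k],[1,99]).round(4) if k.any() else "", z[m][k].mean())
    m=(z>.086)&(z<.094)&(abs(a)<.032)&(b>.07)&(b<.16); print("  inner end b",np.percentile(b[m],1).round(4))
    m=(z>.06)&(z<.07)&(abs(a)<.03)&(b>.06)&(b<.16); print("  lug b", np.percentile(b[m],[1,99]).round(4),"a",np.percentile(a[m],[1,99]).round(4), z[m].mean())
    m=(z>.046)&(z<.054)&(a**2+b**2<.1**2); pts=(np.c_[a[m],b[m]]*1000).astype(np.float32); (q,r)=cv2.minEnclosingCircle(pts); print("  disc off",np.round(q,1),round(r,1))
E
```

```text
w2 cam [0.4545 0.0956 0.4654]
  prong -1 793 [-0.0296 -0.0178] 0.08932041397508535
  prong 1 831 [0.0162 0.0281] 0.08922727323524429
  inner end b 0.0938
  lug b [0.0734 0.1423] a [-0.0244  0.023 ] 0.06436478047418291
  disc off [1.8 4.1] 87.5
w4 cam [0.4544 0.0576 0.3932]
  prong -1 1109 [-0.0299 -0.0181] 0.08935365075095138
  prong 1 673 [0.0159 0.0278] 0.08920263205219453
  inner end b 0.0936
  lug b [0.0735 0.1426] a [-0.0248  0.0226] 0.06438405165454966
  disc off [-0.6  6.6] 92.0
w5 cam [0.4546 0.055  0.3396]
  prong -1 1591 [-0.0299 -0.0181] 0.08928471654151124
  prong 1 582 [0.0158 0.0272] 0.08911715499915512
  inner end b 0.0938
  lug b [0.0734 0.1424] a [-0.0253  0.0231] 0.06438594724705111
  disc off [-1.5  7.2] 92.6
top cam [0.4703 0.002  1.1553]
  prong -1 135 [-0.0299 -0.0181] 0.08999031933220356
  prong 1 129 [0.0161 0.0281] 0.09013414495967617
  inner end b 0.0947Traceback (most recent call last):
  File "<stdin>", line 14, in <module>
    return _quantile_unchecked(
        a, q, axis, out, overwrite_input, method, keepdims, weights)
    return _ureduce(a,
                    func=_quantile_ureduce_func,
    ...<5 lines>...
                    overwrite_input=overwrite_input,
                    method=method)
    r = func(a, **kwargs)
    result = _quantile(arr,
                       quantiles=q,
    ...<2 lines>...
                       out=out,
                       weights=wgt)
    slices_having_nans = np.isnan(arr[-1, ...])
                                  ~~~^^^^^^^^^
IndexError: index -1 is out of bounds for axis 0 with size 0
```

All views agree on the prongs and lug: hole at (0.5259,0.0754), pin axis at (0.5252,0.0791), now vertical. I'll shift (+0.004,-0.048) in tool units and go down to just above the mouth.

```bash
python3 -m creep '{"translation":[[0.005,-0.047,0],[0,-0.007,0.235],[0,-0.005,0.19],[0,0,0],[0,0,0]],"turn":[[0,0,0],[0,0,0],[0,0,0],[0,0,0],[0,0,0]],"grip":[0.2,0.2,0.2,0.2,0.2]}'
python3 m.py
```

```text
time_s: 15.3
tool_pos: [0.5248, 0.075, 0.1422]
tool_rot: [178.4, -0.0, -164.6]
force: [-0.0, -0.1, -3.1]
grip_width: 0.0292
grasp_force: 39.8
[0.5251 0.0751 0.1425] [ 1.7838e+02  1.0000e-02 -1.6462e+02] [ 0.5 -0.2 -1.9]
0.071 176 [0.5229 0.075 ]
0.081 1257 [0.506 0.071]
0.091 170 [0.524 0.075]
0.101 136 [0.5246 0.075 ]
0.111 48 [0.5245 0.075 ]
hole px pred 320 250
crop origin 240 190
```

```bash
python3 -m creep '{"translation":[[-0.014,0,0],[0,-0.001,0.04],[0,-0.001,0.04],[0,-0.001,0.04]],"turn":[[0,0,0],[0,0,0],[0,0,0],[0,0,0]],"grip":[0.2,0.2,0.2,0.2]}'
python3 -m creep '{"translation":[[0,-0.001,0.04],[0,-0.001,0.04],[0,0,0]],"turn":[[0,0,0],[0,0,0],[0,0,0]],"grip":[0.2,0.2,0.2]}'
```

```text
time_s: 15.85
tool_pos: [0.5259, 0.0753, 0.1326]
tool_rot: [178.4, -0.0, -164.6]
force: [0.4, -0.8, -3.1]
grip_width: 0.0291
grasp_force: 39.8
time_s: 16.23
tool_pos: [0.5258, 0.0753, 0.1261]
tool_rot: [178.4, -0.0, -164.6]
force: [0.3, 0.2, -2.4]
grip_width: 0.0291
grasp_force: 39.8
```

It is in the hole without force. Continuing down.

```bash
python3 -m creep '{"translation":[[0,-0.0015,0.05],[0,-0.0015,0.05],[0,0,0]],"turn":[[0,0,0],[0,0,0],[0,0,0]],"grip":[0.2,0.2,0.2]}'
python3 -m creep '{"translation":[[0,-0.0015,0.05],[0,-0.001,0.04],[0,0,0]],"turn":[[0,0,0],[0,0,0],[0,0,0]],"grip":[0.2,0.2,0.2]}'
```

```text
time_s: 16.6
tool_pos: [0.5257, 0.0753, 0.118]
tool_rot: [178.4, -0.0, -164.6]
force: [-0.8, -0.2, -3.0]
grip_width: 0.029
grasp_force: 39.8
time_s: 16.98
tool_pos: [0.5261, 0.0754, 0.1112]
tool_rot: [178.4, 0.0, -164.6]
force: [-0.1, -0.3, -2.9]
grip_width: 0.0289
grasp_force: 39.8
```

```bash
python3 -m creep '{"translation":[[0,0,0.02],[0,0,0.02],[0,0,0.01]],"turn":[[0,0,0],[0,0,0],[0,0,0]],"grip":[0.2,0.2,0.2]}'
python3 - <<'E'
from h import *
print(env.get_obs()["tool_pos"],env.get_obs()["force"])
E
```

```text
time_s: 17.35
tool_pos: [0.5287, 0.076, 0.1109]
tool_rot: [178.3, 0.4, -164.6]
force: [-0.9, 0.0, 17.4]
grip_width: 0.0289
grasp_force: 39.9
[0.52869377 0.07600609 0.11094458] [-8.88470604e-01  1.54579837e-02  1.74469744e+01]
```

```bash
python3 -m creep '{"translation":[[0,0,-0.03],[0,0,0],[0,0,0],[0,0,0]],"turn":[[0,0,0],[0,0,0],[0,0,0],[0,0,0]],"grip":[0.5,0.5,0.5,0.5]}'
python3 -m creep '{"translation":[[0,0.008,-0.3],[0,0.012,-0.45],[0,0.018,-0.65],[0,0.018,-0.65],[0,0,0]],"turn":[[0,0,0],[0,0,0],[0,0,0],[0.009,0,0],[0,0,0]],"grip":[0.5,0.5,0.5,0.5,0.5]}'
python3 - <<'E'
from h import *
c,R,t=cam("top"); P=cloud(c,R,t); z=P[...,2]
import pickle; 
for n in("wrist","side"):
    c,R,t=cam(n); P=cloud(c,R,t); z=P[...,2]; m=(np.hypot(P[...,0]-.526,P[...,1]-.0755)<.022)&(z>.1)&(z<.15); q=P[m]
    if m.sum(): s=q[q[:,2]>np.percentile(q[:,2],98)-.004]; print(n,m.sum(),np.percentile(q[:,2],[50,95,99]).round(4),np.array(cv2.minAreaRect((s[:,:2]*1000).astype(np.float32))[0]).round(1))
    m=(z>.17)&(z<.195)&(np.hypot(P[...,0]-.588,P[...,1]-.164)<.025); print(" knob",m.sum(),P[m].mean(0) if m.sum() else 0)
E
```

```text
time_s: 17.85
tool_pos: [0.5257, 0.0753, 0.1092]
tool_rot: [178.4, -0.0, -164.6]
force: [-0.6, 0.8, 0.9]
grip_width: 0.0432
grasp_force: 0.0
time_s: 18.48
tool_pos: [0.5283, 0.0762, 0.2782]
tool_rot: [180.0, 0.5, -164.6]
force: [0.4, 0.9, -0.5]
grip_width: 0.0428
grasp_force: 0.0
wrist 1080 [0.1321 0.1334 0.1339] [525.8  75.3]
 knob 0 0
side 106 [0.1334 0.1359 0.1365] [522.2  76.9]
 knob 70 [0.58573039 0.1675137  0.18120995]
```

The pin top reads about 0.133 at (0.526,0.075): it is home. Now the keeper: shut the fingers and go behind the knob.

```bash
python3 -m creep '{"translation":[[0,0,0],[0,0,0],[-0.18,0.496,0],[-0.18,0.496,0],[-0.18,0.496,0]],"turn":[[0,0,0.0428],[0,0,0.0428],[0,0,0],[0,0,0],[0,0,0]],"grip":[0,0,0,0,0]}' 20
python3 -m creep '{"translation":[[0,0,0.4],[0,0,0.5],[0,0,0.5],[0,0,0]],"turn":[[0,0,0],[0,0,0],[0,0,0],[0,0,0]],"grip":[0,0,0,0]}'
```

```text
time_s: 19.25
tool_pos: [0.5689, 0.1948, 0.2715]
tool_rot: [-179.9, -0.2, 179.9]
force: [1.1, -0.3, -0.8]
grip_width: 0.0038
grasp_force: 0.0
time_s: 19.75
tool_pos: [0.5658, 0.1927, 0.1565]
tool_rot: [-179.7, -0.5, 179.9]
force: [-0.6, -0.2, -0.5]
grip_width: 0.0003
grasp_force: 0.0
```

```bash
python3 -m creep '{"translation":[[-0.139,-0.07,-0.05],[-0.078,-0.125,0],[-0.060,-0.134,0],[-0.041,-0.141,0]],"turn":[[0,0,0],[0,0,0],[0,0,0],[0,0,0]],"grip":[0,0,0,0]}'
python3 -m creep '{"translation":[[-0.020,-0.146,0],[0,-0.147,0],[0.020,-0.146,0],[0.041,-0.141,0]],"turn":[[0,0,0],[0,0,0],[0,0,0],[0,0,0]],"grip":[0,0,0,0]}'
python3 -m creep '{"translation":[[0.060,-0.134,0],[0.078,-0.125,0],[0.094,-0.113,0]],"turn":[[0,0,0],[0,0,0],[0,0,0]],"grip":[0,0,0]}'
python3 - <<'E'
from h import *
c,R,t=cam("top"); P=cloud(c,R,t); z=P[...,2]
m=(z>.142)&(z<.156)&(np.hypot(P[...,0]-.5083,P[...,1]-.138)<.1); q=P[m]; q=q[np.hypot(q[:,0]-.5083,q[:,1]-.138)>.03]
print(len(q), np.degrees(np.median(np.arctan2(q[:,1]-.138,q[:,0]-.5083))) if len(q) else 0)
E
```

```text
time_s: 20.25
tool_pos: [0.5955, 0.1557, 0.1665]
tool_rot: [180.0, 0.1, 179.9]
force: [-0.8, 0.9, 0.3]
grip_width: 0.0001
grasp_force: 0.4
time_s: 20.75
tool_pos: [0.5908, 0.1097, 0.1655]
tool_rot: [180.0, -0.0, 180.0]
force: [-0.5, 2.7, -0.2]
grip_width: 0.0005
grasp_force: 0.8
time_s: 21.12
tool_pos: [0.5727, 0.0796, 0.1659]
tool_rot: [-180.0, 0.1, 180.0]
force: [0.1, 1.4, -0.8]
grip_width: 0.0003
grasp_force: 0.4
0 0
```

```bash
python3 -m creep '{"translation":[[0.109,-0.098,0],[0.122,-0.082,0],[0,0,0]],"turn":[[0,0,0],[0,0,0],[0,0,0]],"grip":[0,0,0]}'
python3 -m creep '{"translation":[[0.05,-0.03,0],[0,0,0]],"turn":[[0,0,0],[0,0,0]],"grip":[0,0]}'
```

```text
time_s: 21.55
tool_pos: [0.5536, 0.0652, 0.1658]
tool_rot: [-180.0, -0.0, 179.9]
force: [-0.4, 0.4, -0.6]
grip_width: 0.0004
grasp_force: 0.0
time_s: 21.8
tool_pos: [0.5518, 0.0647, 0.1661]
tool_rot: [179.9, 0.2, -180.0]
force: [4.2, 2.0, -1.1]
grip_width: 0.0005
grasp_force: 2.2
```

```bash
python3 -m creep '{"translation":[[0.03,-0.01,0],[0,0,0]],"turn":[[0,0,0],[0,0,0]],"grip":[0,0]}'
python3 -m creep '{"translation":[[-0.3,0.1,0],[-0.2,0,-0.3],[0,0,-0.7],[0,0,-0.7],[0,0,0]],"turn":[[0,0,0],[0,0,0],[0,0,0],[0,0,0],[0,0,0]],"grip":[0,0,0,0,0]}'
python3 -m creep '{"translation":[[-0.5,0,0],[-0.5,0.5,0],[0,0.6,0],[0,0,0]],"turn":[[0,0,0],[0,0,0],[0,0,0],[0,0,0]],"grip":[0,0,0,0]}'
python3 - <<'E'
from h import *
H=np.array([.5083,.138])
for n in("side","top"):
    c,R,t=cam(n); P=cloud(c,R,t); z=P[...,2]; save("end_"+n+".png",c["frame"])
    m=(z>.17)&(z<.192)&(np.hypot(P[...,0]-.5312,P[...,1]-.0565)<.04)
    if m.sum(): q=P[m].mean(0); print(n,"knob",m.sum(),q.round(4),"keeper deg",np.degrees(np.arctan2(q[1]-H[1],q[0]-H[0]))+74.3)
    m=(z>.143)&(z<.156)&(np.hypot(P[...,0]-H[0],P[...,1]-H[1])<.1)&(np.hypot(P[...,0]-H[0],P[...,1]-H[1])>.025); q=P[m]
    if m.sum(): print("arm",m.sum(),np.degrees(np.median(np.arctan2(q[:,1]-H[1],q[:,0]-H[0])))+74.3)
print(env.get_obs()["tool_pos"],env.get_obs()["time_s"])
E
```

```text
time_s: 22.05
tool_pos: [0.5516, 0.0647, 0.1663]
tool_rot: [179.9, 0.5, -180.0]
force: [10.1, 4.0, -5.5]
grip_width: 0.0004
grasp_force: 5.2
time_s: 22.68
tool_pos: [0.5901, 0.0707, 0.307]
tool_rot: [179.9, 0.5, 180.0]
force: [0.6, -0.5, -1.2]
grip_width: 0.0006
grasp_force: 0.0
time_s: 23.18
tool_pos: [0.6666, 0.1654, 0.2987]
tool_rot: [179.9, -0.3, -179.5]
force: [-0.1, -0.5, 0.2]
grip_width: 0.0004
grasp_force: 0.0
side knob 62 [0.5285 0.0603 0.1804] keeper deg -1.1317489331705133
arm 140 -1.2605419603325458
top knob 58 [0.5312 0.057  0.184 ] keeper deg 0.06722100881707149
arm 282 -1.023128638498747
[0.66739593 0.15900987 0.30016707] 23.275
```

Keeper closed within about 1°, pin home, lug centred under the fork, robot clear.

```bash
python3 - <<'E'
from cell import env
print(env.sign_off())
E
```

```text
the job is handed in; nothing more can be done
None
```

The job is handed in at about 23 s with no verdict returned: by my last measurements the lug is in its detent under the fork, the index pin is fully home, the keeper is within about 1° of shut, and the arm stands clear; I did not re-measure the bystanders.

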